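Wedge a rocking power supply

ROBOT

A 6-joint arm with a two-finger parallel gripper is mounted at the origin on a cart in front of the work surface, level with it; the furniture and walls round the work are solid. World frame = base frame: x ahead of the robot, y to its left, z up, the work surface at z = 0. Lengths are in mm, angles in rad, forces in N, time in s.
With the tool pointing down it reaches from about 400 to 925 mm from the base axis. Payload 12.5 kg.
Tool frame: the origin (TCP) lies on the front face of the gripper's body, between the roots of the fingers; the fingertips stand 78 mm ahead of it and the grasp point (between the pads) lies 59 mm ahead of it (env.nose_length is the distance from the TCP to the fingertips, in mm); z points along the fingers, y is the line along which they close (so a half turn about z gives the same grasp; the last joint's range is limited). The gripper opens to 95 mm and grips with 3 to 60 N. Pads are 20 mm wide; open, the fingers measure 119 mm over their backs; the gripper's body (75 mm by 180 mm) begins 59 mm behind the grasp point.
Start: joints at [-1.332, 0.491, 1.559, -0, 1.092, -0.106], TCP at [211.277, -588.218, 292.261] pointing down, gripper open.
Joint ranges: [-3.1, 3.1], [-0.84, 2.19], [0.05, 2.79], [-1.13, 4.28], [0.06, 2.93], [-2.69, 2.69]. Speed limits (rad/s): [2.22, 2.22, 2.79, 3.14, 3.14, 3.14].

INTERFACE

Orientations are given as [roll, pitch, yaw] about the fixed x, y, z axes, in that order (R = Rz(yaw) Ry(pitch) Rx(roll)).
In Python, from cell import env gives the robot as it stands.
- The arm moves only by the tool jog_arm, never from a script. Its argument "motion" is a list of rows, each a list of 7 numbers: the turn, a rotation vector about the tool's x, y, z in degrees, then the shift along the tool's x, y, z in mm, then the finger opening in mm, from 0 to 95.1. In form: [[wx, wy, wz, x, y, z, hand], ...]. A call has 1 to 10 rows; each row shifts and turns the commanded pose from where the row before left it, along the tool's axes as they then stand; what a row does not reach is not made up. A row lasts 1/8 s, in which the tool goes at most 62.5 mm and 10.7 degrees, less where a joint would pass 70% of its speed; a pose out of reach is approached as far as the arm can. A call is refused whole if a number of a shift passes 62.5 or a number of a turn 10.7, either way. A call with a gripper value outside its range is refused whole. The fingers move at their own pace and stop on an object; the grip force is fixed at half the most. Time passes only in rows, so rows that do not move let the fingers close. It gives the time, the measured TCP pose, the force, the opening and the grip force at its end, in the units of the state.
- env.state(): the state, without advancing time (a new reading comes with each control period).
- env.read_camera(name): name is "scene" or "top"; returns a dict with "color" (384x512x3 uint8, red, green, blue), "z_map" (384x512 float32, mm along the optical axis (not along the pixel's ray), 0 where there is no reading), "camera_matrix" (3x3 intrinsics, pixels), "world_to_cam" (4x4, takes a point from world to camera coordinates). Camera axes: x right, y up, looking along -z (the intrinsics and any distortion apply to the point x, -y, -z); pixel columns grow to the right and rows downward; lengths in mm; the calibration is good to about 2 mm. A picture is of the moment at which its call begins.
- env.job_done(): hands the job in; it is judged then, once.
Trained networks look in the newest picture that a camera, given by its name, has taken for a name from the list of things; names that differ only in an ending like _2 or _b are one class to them, and where a whole thing is asked for, a point or a joint stands for the part that bears it (a point fixed in the world has none). Each returns a list of dicts, best first, with "score" (0 to 1); they miss things now and then, are a little off and sometimes report something else, mostly with a low value. They report only what shows in the picture. A call takes as long as a camera call.
- env.recognise(camera, thing): "location" ([column, row] in pixels, amid what is visible of it).
The state is a dict: "t": time; "joints": joint angles; "qvel": joint speeds; "tau": joint torques, N m; "eef_pos": TCP position; "tcp_rot": TCP orientation; "ft_force": force on the tool from outside, world axes, zero at the start; "moment": the same for the moment, N m; "opening": opening from 0.0 (shut) to 1.0 (fully open); "grip_force": force on a finger pad.
Only numpy, scipy, OpenCV 4.12 (cv2) and the standard library are available. Lean on these libraries where they do the work, as an engineer would, in place of code of your own. Each camera call takes 0.05 s, during which the arm holds its last target. There are 200 camera calls.

TASK

The low bench power supply rocks because its front left foot, as the robot sees it, is too short. With the fingertips push the wooden wedge along the bench, thin edge first, under that foot until the supply no longer rocks but still stands level, then press down firmly (about 10 N, as with 1 kg) for half a second on its top right above that foot to feel that it stays firm (if it dips, push further and test again). Do not pick up the wedge or the supply, do not shove the supply out of its place, and leave the other things alone.

Things in the scene. Friction and masses are not known exactly. Their poses are not given: they have to be found in the camera images.
- supply: grey bench power supply, case 200 (x) x 150 (y) mm, underside 26 and flat top 70 mm above the bench; loose, 3.4 to 4.6 kg. Origin at bench height under its middle; x points from the front panel (facing the robot) to the back, y to the robot's left, z up. Four domed rubber feet, 22 mm in diameter, 13 mm tall, at x = +-80, y = +-55 mm. About 2 to 4 N down above the short foot (-80, +55) tips it; while it dips it resists no harder than that
- supply_foot (a point): point on the axis of the short foot, at the height of the other three soles (bench height), fixed in the supply. The short foot's own sole hangs 8 to 13 mm higher (not known beforehand) and keeps its height under load. When the wedge meets it, the push needed rises steeply, past 5 N within 1 to 3 mm: then it is snug. Over 15 N jacks the supply up or shoves it
- supply_corner (a point): point on the flat top of the supply straight above the short foot, 70 mm above the bench: where to press. It is 20 mm from the front and left edges of the top
- wedge: loose solid wooden wedge, 100 mm long (x), 60 mm wide (y), 70 g; flat underside, top sloping evenly from 22 mm high at the thick end (x = -50 mm) to 2 mm at the thin edge (x = +50 mm). Origin in the middle of its underside; x points to the thin edge, z up. Starts in front of the supply, thin edge 10 to 50 mm short of the foot's axis, facing it up to 25 mm and 0.27 rad askew
- wedge_back (a point): middle of the wedge's upright thick end face (60 mm wide, 22 mm high), 11 mm above the bench: where to push
- wedge_edge (a point): middle of the wedge's thin edge, on the underside
- label_roll: white label roll, diameter 85, height 60 mm; loose, stands near the work, to be left alone. Origin at the middle of its underside
- tape: roll of brown parcel tape lying flat, diameter 112, height 48 mm; loose, stands near the work, to be left alone. Origin at the middle of its underside
- marker: marker pen lying on the bench, 135 mm long (y), 12 mm thick; loose, stands near the work, to be left alone. Origin at the middle of its underside

How it is judged:
By the outcome, as a careful person would: the job done as asked, in the order asked, and still so for the second after the job is handed in, with the robot touching nothing.
It also fails if it takes over 42 s, if anything falls off the work surface, if the arm or the gripper's body presses on something with over 40 N, if the wrist force passes 120 N, or if a joint passes its speed limit or range.

## Working session

There is one attempt and no reset: what is moved stays moved. The work goes in short steps, Python scripts to look and compute and a tool call to move; the robot and the scene stay as the last step left them, time stands still between calls to the robot, and variables do not carry over. Pictures are saved under pics/ and viewed, at most 10 in all, crops included, and the job is handed in when it is done.

Besides the shell and the picture viewer there is one more tool, called after "Emit:" as name([rows], argument=value, ...), one row to a line, values as JSON. jog_arm: Moves the arm, as the interface text tells. Its arguments: {"type":"object","properties":{"motion":{"type":"array"}},"required":["motion"]}

```bash
ls; mkdir -p pics; cat > h.py <<'E'
import numpy as np, cv2
from cell import env
def unproj(c,u,v,z=None,h=None):
    K=c["camera_matrix"];T=np.linalg.inv(c["world_to_cam"])
    d=np.array([(u-K[0,2])/K[0,0],-(v-K[1,2])/K[1,1],-1.0])
    o=T[:3,3];w=T[:3,:3]@d
    s=z if h is None else (h-o[2])/w[2]
    return o+s*w
E
python3 - <<'E'
from h import *
ims=[]
for n in("scene","top"):
    c=env.read_camera(n);ims.append(c["color"])
    np.savez(f"{n}.npz",**c)
    for th in("supply","supply_corner","supply_foot","wedge","wedge_back","wedge_edge","label_roll","tape","marker"):
        for r in env.recognise(n,th)[:1]:
            u,v=r["location"];z=c["z_map"][int(v),int(u)]
            print(n,th,round(r["score"],2),np.round([u,v]),np.round(unproj(c,u,v,z)))
cv2.imwrite("pics/a.png",cv2.cvtColor(ims[0],cv2.COLOR_RGB2BGR))
cv2.imwrite("pics/b.png",cv2.cvtColor(ims[1],cv2.COLOR_RGB2BGR))
print(env.state())
E
```

```text
pics
scene supply 0.91 [227. 156.] [ 712. -147.   65.]
scene supply_corner 0.67 [229. 160.] [ 696. -130.   64.]
scene supply_foot 0.73 [227. 156.] [ 708. -141.   66.]
scene wedge 0.77 [280. 184.] [ 549. -151.   11.]
scene wedge_back 0.67 [282. 187.] [ 539. -143.   11.]
scene wedge_edge 0.71 [280. 186.] [ 546. -147.    9.]
scene label_roll 0.53 [278. 187.] [ 547. -135.   12.]
scene tape 0.78 [238. 270.] [456. 218.  47.]
scene marker 0.41 [354. 195.] [ 355. -191.   10.]
top supply 0.75 [334. 124.] [ 724. -168.   66.]
top supply_corner 0.84 [332. 126.] [ 719. -165.   67.]
top supply_foot 0.91 [335. 124.] [ 723. -170.   68.]
top wedge 0.66 [323. 206.] [ 544. -146.   14.]
top wedge_back 0.77 [322. 207.] [ 542. -143.   11.]
top label_roll 0.91 [203. 126.] [726. 130.  58.]
top tape 0.92 [170. 233.] [485. 213.   7.]
top marker 0.86 [347. 290.] [ 351. -194.   10.]
{'t': 1.0, 'joints': array([-1.33158659e+00,  4.90874055e-01,  1.55889232e+00, -1.20528114e-05,
        1.09171527e+00, -1.05613609e-01]), 'qvel': array([ 2.12148468e-04, -1.03530765e-04, -3.83653127e-05,  3.53242609e-04,
        8.69751129e-04, -1.14545863e-03]), 'tau': array([ 1.64036072e-03, -6.12466049e+01, -2.58425277e+01,  6.93173963e-02,
        4.44446504e-02, -7.08941599e-06]), 'eef_pos': array([ 211.28230548, -588.21307292,  292.27971532]), 'tcp_rot': array([3.14148340e+00, 2.23385831e-05, 3.44828901e-01]), 'ft_force': array([-0.74819197, -0.14765784, -0.03593702]), 'moment': array([0.00262222, 0.02081533, 0.03019858]), 'grip_force': 0.0, 'opening': 0.9965404600482101}
```

View pics/a.png

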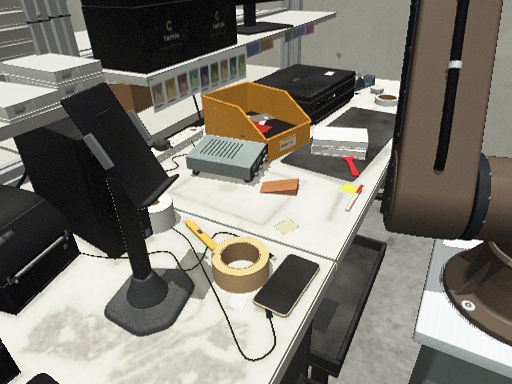

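View pics/b.png

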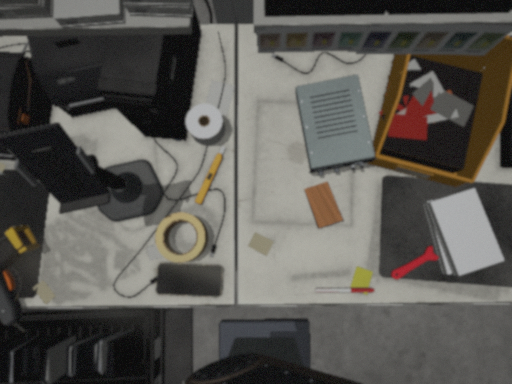

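Scene view: supply at (227,158) and wedge at (280,186). Top view: supply at (335,122), slightly turned, with the wedge in front of it at (323,205) and the orange bin close on its right. The marker is at about (350,290), away from the work. The "scene" label_roll report is wrong; it landed on the wedge.

```bash
cat > fit.py <<'E'
from h import *
def world(c):
    vv,uu=np.mgrid[0:384,0:512].astype(float);K=c["camera_matrix"];z=c["z_map"]
    T=np.linalg.inv(c["world_to_cam"])
    d=np.stack([(uu-K[0,2])/K[0,0]*z,-(vv-K[1,2])/K[1,1]*z,-z],-1)
    return d@T[:3,:3].T+T[:3,3]
def big(m,seed):
    n,l,s,ce=cv2.connectedComponentsWithStats(m.astype(np.uint8))
    k=max(range(1,n),key=lambda i:s[i,4]); return l==k
def fit(n,c):
    P=world(c);x,y,z=P[...,0],P[...,1],P[...,2]
    roi=(x>440)&(x<860)&(y>-300)&(y<-40)&(c["z_map"]>0)
    hsv=cv2.cvtColor(c["color"],cv2.COLOR_RGB2HSV)
    ms=big(roi&(z>55)&(z<80)&(hsv[...,1]<90),0)
    mw=big(roi&(hsv[...,1]>90)&((hsv[...,0]<16)|(hsv[...,0]>170))&(x<640)&(z<35),0)
    for nm,m in(("supply",ms),("wedge",mw)):
        p=P[m]
        # plane fit for height
        A=np.c_[p[:,:2]-p[:,:2].mean(0),np.ones(len(p))];co=np.linalg.lstsq(A,p[:,2],rcond=None)[0]
        # pixels re-projected on the median-height plane, less depth noise
        h=70 if nm=="supply" else 12
        v,u=np.nonzero(m)
        q=np.array([unproj(c,a,b,h=h)[:2] for a,b in zip(u,v)],np.float32)
        r=cv2.minAreaRect(q)
        print(n,nm,m.sum(),"plane",np.round(co,3),"centre",np.round(r[0],1),"size",np.round(r[1],1),"ang",round(r[2],1))
        print("  box",np.round(cv2.boxPoints(r)).tolist(), "centroid",q.mean(0).round(1))
    return ms,mw
if __name__=="__main__":
    for n in("scene","top"):
        c=dict(np.load(n+".npz"));ms,mw=fit(n,c)
        if n=="top":
            o=cv2.cvtColor(c["color"],cv2.COLOR_RGB2BGR);o[ms^cv2.erode(ms.astype(np.uint8),np.ones((3,3))).astype(bool)]=(0,255,0);o[mw^cv2.erode(mw.astype(np.uint8),np.ones((3,3))).astype(bool)]=(255,0,0)
            cv2.imwrite("pics/c.png",cv2.resize(o[60:240,260:400],None,fx=4,fy=3.3 and 4,interpolation=cv2.INTER_CUBIC)[:600])
E
python3 fit.py
```

```text
scene supply 1926 plane [ 5.3000e-02 -6.5000e-02  6.7456e+01] centre [ 724.6 -166.7] size [214.9 182.5] ang 10.1
  box [[603.0, -96.0], [635.0, -275.0], [846.0, -238.0], [814.0, -58.0]] centroid [ 720.5 -159.9]
scene wedge 493 plane [-0.142 -0.105 11.814] centre [ 548.6 -147.2] size [97.3 87.7] ang 19.3
  box [[488.0, -122.0], [517.0, -205.0], [609.0, -172.0], [580.0, -90.0]] centroid [ 542.  -140.6]
top supply 5626 plane [ 6.3000e-02 -6.6000e-02  6.8123e+01] centre [ 728.8 -170. ] size [207.2 148.1] ang 8.5
  box [[615.0, -112.0], [637.0, -259.0], [842.0, -228.0], [820.0, -82.0]] centroid [ 727.1 -170.7]
top wedge 990 plane [-0.194 -0.061 12.036] centre [ 547.4 -146.6] size [95.4 58.3] ang 17.9
  box [[493.0, -134.0], [511.0, -189.0], [602.0, -160.0], [584.0, -104.0]] centroid [ 546.4 -146.3]
```

View pics/c.png

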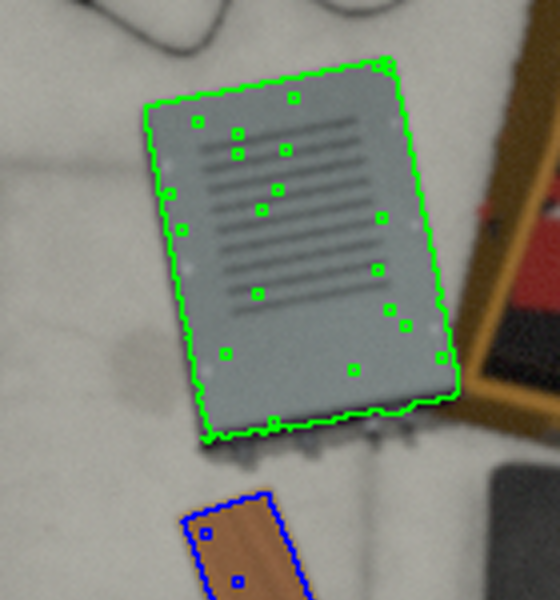

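Emit:
jog_arm([
  [0,0,0.2,38,-30.5,0,34],
  [0,0,0.2,38,-30.5,0,34],
  [0,0,0.2,38,-30.5,0,34],
  [0,0,0.2,38,-30.5,0,34],
  [0,0,0.2,38,-30.5,0,34],
  [0,0,0.2,38,-30.5,10,34],
  [0,0,0.2,38,-30.5,20,34],
  [0,0,0.2,38,-30.5,30,34],
  [0,0,0.2,38,-30.5,30,34],
  [0,0,0.1,38,-30.5,30,34],
])

```text
t: 2.25
eef_pos: [473.1, -175.5, 171.6]
tcp_rot: [3.141, -0.001, 0.311]
ft_force: [1.5, -0.2, -0.4]
opening: 0.354
grip_force: 0.0
```

```bash
python3 - <<'E'
from fit import *
for n in("top","scene"):
    c=dict(np.load(n+".npz"));P=world(c);x,y,z=P[...,0],P[...,1],P[...,2]
    m=(x>450)&(x<800)&(y>-75)&(y<20)&(abs(z)<15)
    p=P[m];A=np.c_[p[:,:2]-[728,-170],np.ones(len(p))];print(n,m.sum(),np.linalg.lstsq(A,p[:,2],rcond=None)[0].round(4))
    R=np.array([[.989,-.148],[.148,.989]])
    for q in((-75,60),(-75,-60),(85,60),(85,-60),(0,0),(-80,55)):
        w=R@q+[732,-170];k=np.hypot(x-w[0],y-w[1])<9;k&=(z>40)&(z<90);print(q,np.median(z[k]).round(1) if k.any() else None)
E
```

```text
top 5648 [-0.0022  0.0018 -0.9702]
(-75, 60) 59.9
(-75, -60) 69.0
(85, 60) 68.1
(85, -60) 77.2
(0, 0) 69.1
(-80, 55) 60.4
scene 2761 [-0.0028  0.0027 -0.6397]
(-75, 60) 58.9
(-75, -60) 69.1
(85, 60) 68.5
(85, -60) 76.0
(0, 0) 69.1
(-80, 55) 62.0
```

The supply is resting tipped on its short foot: the front left is about 8.5 mm low while the bench reads flat. I'll descend behind the wedge.

Emit:
jog_arm([
  [0,0,0,0,-4.7,25,34],
  [0,0,0,0,0,30,34],
  [0,0,0,0,0,25,34],
  [0,0,0,0,0,7,34],
  [0,0,0,0,0,0,34],
])

```text
t: 2.88
eef_pos: [471.0, -172.4, 85.4]
tcp_rot: [-3.142, 0.0, 0.312]
ft_force: [-0.1, 0.7, 0.2]
opening: 0.363
grip_force: 0.0
```

Emit:
jog_arm([
  [0,0,0,5,0,0,34],
  [0,0,0,5,0,0,34],
  [0,0,0,5,0,0,34],
  [0,0,0,4,0,0,34],
  [0,0,0,4,0,0,34],
  [0,0,0,4,0,0,34],
])

```text
t: 3.62
eef_pos: [496.7, -164.0, 85.2]
tcp_rot: [-3.141, 0.0, 0.312]
ft_force: [-1.3, -0.6, 0.4]
opening: 0.355
grip_force: 0.6
```

Emit:
jog_arm([
  [0,0,0.7,4,0,0,34],
  [0,0,0.7,5,0,0,34],
  [0,0,0.7,5,0,0,34],
  [0,0,0.7,5,0,0,34],
  [0,0,0.7,5,0,0,34],
  [0,0,0.7,4,0,0,34],
  [0,0,0.7,4,0,0,34],
])

```text
t: 4.5
eef_pos: [527.6, -155.3, 85.2]
tcp_rot: [3.141, 0.0, 0.225]
ft_force: [0.2, -0.4, 0.1]
opening: 0.354
grip_force: 0.2
```

```bash
python3 - <<'E'
from fit import *
c=env.read_camera("top");fit("top",c);s=env.state();print(s["eef_pos"],s["ft_force"])
d=env.read_camera("scene")
o=np.vstack([cv2.resize(c["color"][70:240,260:400],None,fx=2,fy=2,interpolation=2),]) 
e=cv2.resize(d["color"][110:225,160:340],(532,340),interpolation=2)
cv2.imwrite("pics/d.png",cv2.cvtColor(np.hstack([cv2.resize(o,(268,340)),e]),cv2.COLOR_RGB2BGR))
E
```

```text
top supply 5508 plane [ 6.1000e-02 -6.5000e-02  6.8272e+01] centre [ 729.6 -168.5] size [207.2 148.1] ang 8.0
  box [[617.0, -110.0], [637.0, -256.0], [842.0, -227.0], [822.0, -81.0]] centroid [ 729.8 -169.7]
top wedge 171 plane [-0.162 -0.023  6.663] centre [ 603.3 -122.4] size [49.2 30.5] ang 12.3
  box [[576.0, -113.0], [583.0, -143.0], [631.0, -132.0], [624.0, -102.0]] centroid [ 607.7 -117.7]
[ 528.00751707 -155.26143215   85.24373665] [-0.6101971   0.7930177   0.74646023]
```

View pics/d.png

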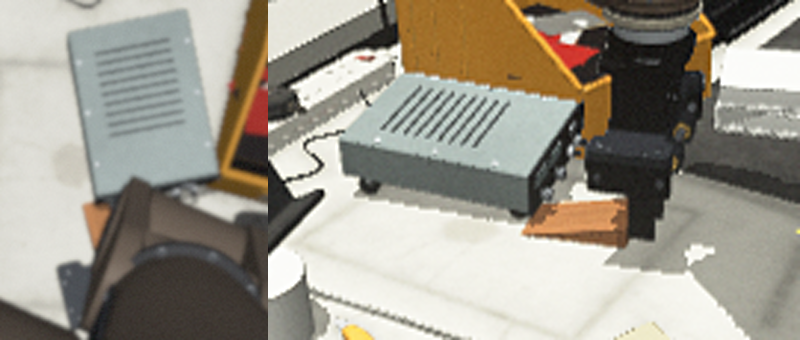

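The wedge is in line with the foot, with its thin edge just in front of it in the right pane. I'll push on slowly and watch the force.

Emit:
jog_arm([
  [0,0,0,2,0,0,34],
  [0,0,0,2,0,0,34],
  [0,0,0,2,0,0,34],
  [0,0,0,2,0,0,34],
  [0,0,0,2,0,0,34],
  [0,0,0,2,0,0,34],
])

```text
t: 5.35
eef_pos: [537.8, -152.5, 85.2]
tcp_rot: [-3.14, 0.003, 0.226]
ft_force: [-9.0, -2.4, 5.8]
opening: 0.357
grip_force: 4.7
```

Emit:
jog_arm([
  [0,0,0.2,2,0,0,34],
  [0,0,0.2,2,0,0,34],
  [0,0,0.2,2,0,0,34],
  [0,0,0.2,2,0,0,34],
  [0,0,0.2,2,0,0,34],
])

```text
t: 5.98
eef_pos: [547.5, -150.2, 85.2]
tcp_rot: [-3.14, 0.003, 0.209]
ft_force: [-8.4, -0.7, 5.4]
opening: 0.357
grip_force: 4.3
```

```bash
python3 - <<'E'
from fit import *
c=env.read_camera("top");fit("top",c);s=env.state();print(s["eef_pos"],s["ft_force"])
d=env.read_camera("scene")
e=cv2.resize(d["color"][130:215,170:320],(750,425),interpolation=2)
cv2.imwrite("pics/e.png",cv2.cvtColor(e,cv2.COLOR_RGB2BGR))
E
```

```text
top supply 5034 plane [ 3.1000e-02 -3.7000e-02  6.8717e+01] centre [ 730.8 -170.1] size [203.2 147.2] ang 8.3
  box [[620.0, -112.0], [641.0, -258.0], [842.0, -228.0], [821.0, -83.0]] centroid [ 737.9 -171.6]
top wedge 65 plane [-0.199 -0.215  7.004] centre [ 621.3 -108.5] size [14.2 31.4] ang 88.5
  box [[605.0, -115.0], [637.0, -116.0], [637.0, -102.0], [606.0, -101.0]] centroid [ 624.5 -109.1]
[ 547.80955049 -150.18429447   85.18822994] [-6.8258314  0.9615781  3.6196074]
```

View pics/e.png

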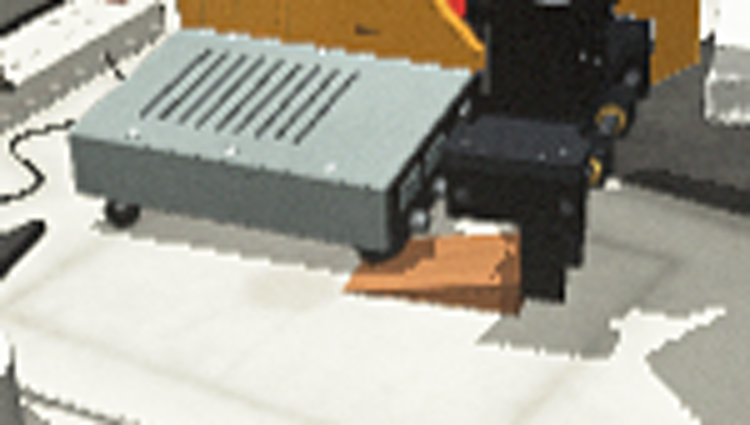

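The foot rides on the wedge, the tilt has halved and the supply hasn't moved. About 20 mm to go.

Emit:
jog_arm([
  [0,0,0.2,2,0,0,34],
  [0,0,0.2,2,0,0,34],
  [0,0,0.2,2,0,0,34],
  [0,0,0.2,2,0,0,34],
  [0,0,0.2,2,0,0,34],
  [0,0,0.2,2,0,0,34],
])

```text
t: 6.82
eef_pos: [559.3, -147.9, 85.2]
tcp_rot: [-3.14, 0.003, 0.188]
ft_force: [-9.5, -1.2, 5.3]
opening: 0.357
grip_force: 4.4
```

Emit:
jog_arm([
  [0,0,0,1,0,0,34],
  [0,0,0,1,0,0,34],
  [0,0,0,1,0,0,34],
])

```text
t: 7.2
eef_pos: [562.2, -147.4, 85.2]
tcp_rot: [-3.14, 0.003, 0.188]
ft_force: [-8.4, -1.1, 6.0]
opening: 0.36
grip_force: 4.3
```

```bash
python3 - <<'E'
from fit import *
c=env.read_camera("top");fit("top",c);s=env.state();print(s["eef_pos"],s["ft_force"])
E
```

```text
top supply 4528 plane [ 9.0000e-03 -1.4000e-02  6.8662e+01] centre [ 733.1 -170.5] size [197.5 146.7] ang 8.0
  box [[625.0, -112.0], [646.0, -257.0], [841.0, -229.0], [821.0, -84.0]] centroid [ 746.8 -172.6]
top wedge 11 plane [-0.256 -0.055  8.314] centre [ 632.2 -106.4] size [4.7 9.7] ang 88.5
  box [[627.0, -109.0], [637.0, -109.0], [637.0, -104.0], [627.0, -104.0]] centroid [ 633.5 -106.5]
[ 562.38751932 -147.36958588   85.17632348] [-7.28440777 -0.12181048  3.98369157]
```

Emit:
jog_arm([
  [0,0,0,1,0,0,34],
  [0,0,0,1,0,0,34],
  [0,0,0,1,0,0,34],
])

```text
t: 7.62
eef_pos: [565.1, -146.8, 85.2]
tcp_rot: [-3.14, 0.003, 0.188]
ft_force: [-8.5, -1.7, 6.7]
opening: 0.357
grip_force: 4.5
```

Emit:
jog_arm([
  [0,0,0,1,0,0,34],
])

```text
t: 7.75
eef_pos: [566.2, -146.7, 85.2]
tcp_rot: [-3.14, 0.003, 0.188]
ft_force: [-8.9, -1.4, 5.7]
opening: 0.357
grip_force: 4.3
```

Emit:
jog_arm([
  [0,0,0,1,0,0,34],
])

```text
t: 7.88
eef_pos: [567.1, -146.5, 85.2]
tcp_rot: [-3.14, 0.003, 0.188]
ft_force: [-10.1, -1.9, 6.4]
opening: 0.356
grip_force: 5.1
```

Emit:
jog_arm([
  [0,0,0,1,0,0,34],
])

```text
t: 8.0
eef_pos: [567.7, -146.3, 85.2]
tcp_rot: [-3.14, 0.004, 0.188]
ft_force: [-13.2, -3.3, 7.2]
opening: 0.355
grip_force: 6.3
```

```bash
python3 - <<'E'
from fit import *
c=env.read_camera("top");fit("top",c);s=env.state();print(s["eef_pos"],s["ft_force"])
E
```

```text
top supply 4305 plane [ 1.0000e-03 -7.0000e-03  6.8634e+01] centre [ 736.3 -170.1] size [190.5 146.5] ang 8.0
  box [[632.0, -111.0], [652.0, -256.0], [841.0, -229.0], [820.0, -84.0]] centroid [ 750.7 -172.4]
top wedge 2 plane [-0.534  0.042  7.707] centre [ 635.8 -104.1] size [2.4 0. ] ang 178.5
  box [[637.0, -104.0], [637.0, -104.0], [635.0, -104.0], [635.0, -104.0]] centroid [ 635.8 -104.1]
[ 567.85723554 -146.34473419   85.21630345] [-10.89901537  -1.9391569    6.17719981]
```

The force rose from 9 to 13 N over the last 1.5 mm and the top is level, so the wedge is snug. I'll back off, rise and look.

Emit:
jog_arm([
  [0,0,0,-8,0,0,34],
  [0,0,0,-15,0,0,34],
  [0,0,0,-25,0,0,34],
  [0,0,0,-20,0,-30,10],
  [0,0,0,-20,0,-40,0],
  [0,0,0,-20,0,-40,0],
  [0,0,0,-30,30,-20,0],
  [0,0,0,-30,50,0,0],
  [0,0,0,0,50,0,0],
  [0,0,0,0,0,0,0],
])

```text
t: 9.3
eef_pos: [428.1, -308.2, 215.1]
tcp_rot: [3.14, -0.001, 0.184]
ft_force: [-0.8, 0.5, -0.7]
opening: 0.005
grip_force: 0.0
```

```bash
python3 - <<'E'
from fit import *
c=env.read_camera("top");fit("top",c);s=env.state();print(s["eef_pos"],s["tcp_rot"],s["ft_force"])
d=env.read_camera("scene")
e=cv2.resize(d["color"][130:215,170:320],(530,300),interpolation=2)
f=cv2.resize(c["color"][60:240,260:400],(233,300),interpolation=2)
cv2.imwrite("pics/f.png",cv2.cvtColor(np.hstack([f,e]),cv2.COLOR_RGB2BGR))
E
```

```text
top supply 5558 plane [ 4.0000e-03 -6.0000e-03  6.8482e+01] centre [ 730.2 -171.2] size [203.4 147.1] ang 7.6
  box [[620.0, -112.0], [639.0, -258.0], [841.0, -231.0], [821.0, -85.0]] centroid [ 729.1 -171.2]
top wedge 548 plane [-0.152 -0.038 16.547] centre [ 610.5 -137.6] size [65.7 58.4] ang 10.8
  box [[573.0, -115.0], [584.0, -172.0], [648.0, -160.0], [637.0, -103.0]] centroid [ 604.4 -136.7]
[ 427.76642436 -306.39269269  214.88973414] [-3.14151106e+00  2.53934989e-05  1.85451009e-01] [-0.07452832  0.66857179  0.05828912]
```

View pics/f.png

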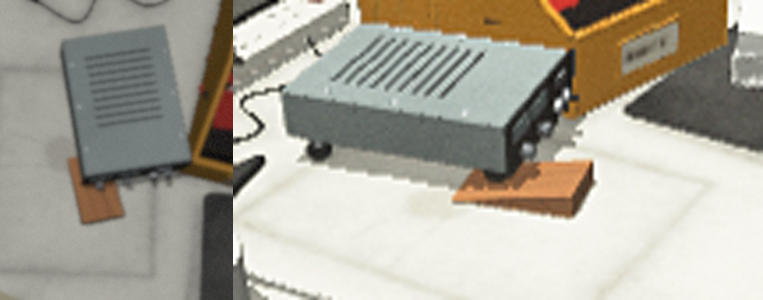

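The wedge stayed under the foot (right pane, about (525,185)) and the supply is level. Next, the press test.

Emit:
jog_arm([
  [0,0,0,41,-22.7,0,0],
  [0,0,0,41,-22.7,0,0],
  [0,0,0,41,-22.7,0,0],
  [0,0,0,41,-22.7,0,0],
  [0,0,0,41,-22.6,0,0],
  [0,0,0,41,-22.6,15,0],
  [0,0,0,0,0,25,0],
  [0,0,0,0,0,15,0],
  [0,0,0,0,0,5,0],
  [0,0,0,0,0,1,0],
])

```text
t: 10.65
eef_pos: [644.7, -126.2, 154.6]
tcp_rot: [3.141, -0.0, 0.187]
ft_force: [0.3, -0.0, -0.1]
opening: 0.005
grip_force: 0.0
```

Emit:
jog_arm([
  [0,0,0,0,0,1.5,0],
  [0,0,0,0,0,1.5,0],
  [0,0,0,0,0,1,0],
])

```text
t: 11.02
eef_pos: [644.9, -126.1, 150.4]
tcp_rot: [3.141, -0.0, 0.188]
ft_force: [-0.0, 0.4, 0.5]
opening: 0.006
grip_force: 0.0
```

Emit:
jog_arm([
  [0,0,0,0,1,0.7,0],
  [0,0,0,0,0,0.7,0],
])

```text
t: 11.28
eef_pos: [645.1, -127.1, 148.8]
tcp_rot: [3.141, -0.0, 0.188]
ft_force: [-0.2, 0.2, 0.6]
opening: 0.005
grip_force: 0.0
```

Emit:
jog_arm([
  [0,0,0,0,0,0.4,0],
  [0,0,0,0,0,0.3,0],
])

```text
t: 11.52
eef_pos: [645.1, -126.9, 148.1]
tcp_rot: [3.142, 0.0, 0.188]
ft_force: [0.4, 0.0, 0.6]
opening: 0.006
grip_force: 0.0
```

Emit:
jog_arm([
  [0,0,0,0,0,0.3,0],
])

```text
t: 11.65
eef_pos: [645.1, -126.9, 147.8]
tcp_rot: [3.142, -0.0, 0.188]
ft_force: [0.1, -0.1, -0.1]
opening: 0.004
grip_force: 0.0
```

Emit:
jog_arm([
  [0,0,0,0,0,0.3,0],
])

```text
t: 11.78
eef_pos: [645.1, -126.9, 147.5]
tcp_rot: [3.141, 0.0, 0.188]
ft_force: [0.1, 0.6, 0.9]
opening: 0.003
grip_force: 0.0
```

Emit:
jog_arm([
  [0,0,0,0,0,0.3,0],
])

```text
t: 11.9
eef_pos: [645.1, -127.0, 147.2]
tcp_rot: [3.141, -0.0, 0.188]
ft_force: [-0.2, -0.3, 0.0]
opening: 0.005
grip_force: 0.0
```

Emit:
jog_arm([
  [0,0,0,0,0,0.3,0],
])

```text
t: 12.02
eef_pos: [645.1, -126.9, 147.0]
tcp_rot: [3.142, 0.0, 0.188]
ft_force: [-1.2, 0.3, 3.7]
opening: 0.006
grip_force: 1.6
```

Emit:
jog_arm([
  [0,0,0,0,0,0.3,0],
])

```text
t: 12.15
eef_pos: [645.1, -126.9, 147.0]
tcp_rot: [3.141, -0.0, 0.188]
ft_force: [-1.8, 0.7, 7.1]
opening: 0.001
grip_force: 3.2
```

Emit:
jog_arm([
  [0,0,0,0,0,0.2,0],
])

```text
t: 12.28
eef_pos: [645.1, -126.9, 146.9]
tcp_rot: [3.141, -0.0, 0.188]
ft_force: [-2.3, 0.8, 6.6]
opening: 0.003
grip_force: 3.7
```

Emit:
jog_arm([
  [0,0,0,0,0,0.4,0],
  [0,0,0,0,0,0,0],
])

```text
t: 12.52
eef_pos: [645.1, -126.9, 146.9]
tcp_rot: [3.141, -0.0, 0.188]
ft_force: [-3.3, 1.2, 9.3]
opening: 0.005
grip_force: 4.6
```

Emit:
jog_arm([
  [0,0,0,0,0,0.1,0],
  [0,0,0,0,0,0,0],
  [0,0,0,0,0,0,0],
])

```text
t: 12.9
eef_pos: [645.1, -126.9, 146.9]
tcp_rot: [3.141, -0.0, 0.188]
ft_force: [-4.0, 1.0, 10.5]
opening: 0.003
grip_force: 5.0
```

Emit:
jog_arm([
  [0,0,0,0,0,0,0],
  [0,0,0,0,0,0,0],
  [0,0,0,0,0,0,0],
])

```text
t: 13.28
eef_pos: [645.1, -126.9, 146.9]
tcp_rot: [3.141, -0.0, 0.188]
ft_force: [-3.9, 1.3, 9.1]
opening: 0.008
grip_force: 5.0
```

It holds about 10 N firmly. But the contact height (69 mm) and the slope both suggest the corner is still about 1 mm low, so I'll give it one more force-limited push and test again.

Emit:
jog_arm([
  [0,0,0,0,0,-15,0],
  [0,0,0,0,0,-30,0],
  [0,0,0,-38,1.6,0,34],
  [0,0,0,-38,1.5,0,34],
  [0,0,0,-38,1.5,0,34],
  [0,0,0,0,0,40,34],
  [0,0,0,0,0,40,34],
  [0,0,0,0,0,20,34],
  [0,0,0,0,0,6,34],
  [0,0,0,10,0,0,34],
])

```text
t: 14.52
eef_pos: [544.1, -151.0, 85.5]
tcp_rot: [3.142, 0.0, 0.187]
ft_force: [0.0, -0.5, 0.3]
opening: 0.358
grip_force: 0.0
```

Emit:
jog_arm([
  [0,0,0,10,0,0,34],
  [0,0,0,7,0,0,34],
  [0,0,0,3,0,0,34],
  [0,0,0,1,0,0,34],
])

```text
t: 15.02
eef_pos: [564.5, -146.9, 85.0]
tcp_rot: [3.141, -0.0, 0.188]
ft_force: [-0.5, 0.1, -0.9]
opening: 0.356
grip_force: 0.0
```

Emit:
jog_arm([
  [0,0,0,1,0,0,34],
  [0,0,0,1,0,0,34],
])

```text
t: 15.28
eef_pos: [566.3, -146.6, 84.9]
tcp_rot: [3.142, 0.0, 0.188]
ft_force: [-0.8, 0.3, 0.2]
opening: 0.362
grip_force: 0.0
```

Emit:
jog_arm([
  [0,0,0,0.8,0,0,34],
])

```text
t: 15.4
eef_pos: [567.2, -146.5, 84.9]
tcp_rot: [3.141, -0.0, 0.188]
ft_force: [-0.6, -1.2, 0.5]
opening: 0.359
grip_force: 0.0
```

Emit:
jog_arm([
  [0,0,0,0.6,0,0,34],
])

```text
t: 15.52
eef_pos: [567.5, -146.4, 84.9]
tcp_rot: [-3.142, 0.001, 0.188]
ft_force: [-3.4, -1.8, 2.4]
opening: 0.356
grip_force: 1.9
```

Emit:
jog_arm([
  [0,0,0,0.6,0,0,34],
])

```text
t: 15.65
eef_pos: [567.7, -146.4, 84.9]
tcp_rot: [-3.141, 0.002, 0.188]
ft_force: [-6.7, -4.4, 4.6]
opening: 0.36
grip_force: 3.7
```

Emit:
jog_arm([
  [0,0,0,0.4,0,0,34],
])

```text
t: 15.78
eef_pos: [567.8, -146.3, 84.9]
tcp_rot: [-3.141, 0.002, 0.188]
ft_force: [-7.8, -4.2, 5.2]
opening: 0.36
grip_force: 4.4
```

Emit:
jog_arm([
  [0,0,0,0.3,0,0,34],
])

```text
t: 15.9
eef_pos: [567.8, -146.3, 84.9]
tcp_rot: [-3.141, 0.003, 0.188]
ft_force: [-9.5, -4.7, 6.5]
opening: 0.36
grip_force: 5.0
```

Emit:
jog_arm([
  [0,0,0,0.4,0,0,34],
])

```text
t: 16.02
eef_pos: [568.0, -146.2, 84.9]
tcp_rot: [-3.14, 0.003, 0.188]
ft_force: [-10.6, -4.5, 7.1]
opening: 0.356
grip_force: 5.8
```

Emit:
jog_arm([
  [0,0,0,0.3,0,0,34],
])

```text
t: 16.15
eef_pos: [568.1, -146.1, 84.9]
tcp_rot: [-3.14, 0.004, 0.188]
ft_force: [-11.4, -4.0, 7.2]
opening: 0.362
grip_force: 6.0
```

Emit:
jog_arm([
  [0,0,0,0.3,0,0,34],
])

```text
t: 16.27
eef_pos: [568.3, -146.1, 84.9]
tcp_rot: [-3.14, 0.004, 0.188]
ft_force: [-12.2, -5.0, 7.2]
opening: 0.354
grip_force: 6.5
```

Emit:
jog_arm([
  [0,0,0,0.2,0,0,34],
  [0,0,0,0,0,0,34],
])

```text
t: 16.52
eef_pos: [568.4, -146.0, 84.9]
tcp_rot: [-3.14, 0.004, 0.188]
ft_force: [-12.1, -4.1, 7.4]
opening: 0.359
grip_force: 6.3
```

```bash
python3 - <<'E'
from fit import *
for n in("top","scene"): fit(n,env.read_camera(n))
s=env.state();print(s["eef_pos"],s["ft_force"],env.nose_length)
E
```

```text
top supply 4278 plane [ 1.0000e-03 -6.0000e-03  6.8649e+01] centre [ 736.3 -170.3] size [190.4 146.3] ang 8.0
  box [[632.0, -111.0], [652.0, -256.0], [841.0, -230.0], [821.0, -85.0]] centroid [ 751.2 -172.4]
top wedge 2 plane [-1.600e-01  7.000e-03  8.602e+00] centre [ 635.8 -104.1] size [2.4 0. ] ang 178.5
  box [[637.0, -104.0], [637.0, -104.0], [635.0, -104.0], [635.0, -104.0]] centroid [ 635.8 -104.1]
scene supply 1662 plane [ 6.0000e-03 -3.6000e-02  6.7914e+01] centre [ 725.7 -156.7] size [207.5 168.2] ang 8.1
  box [[611.0, -88.0], [635.0, -255.0], [840.0, -225.0], [816.0, -59.0]] centroid [ 729.9 -150.1]
scene wedge 275 plane [-0.116 -0.124 13.682] centre [ 608.6 -133.6] size [67.6 77.4] ang 10.1
  box [[569.0, -101.0], [582.0, -178.0], [649.0, -166.0], [635.0, -90.0]] centroid [ 609.3 -127. ]
[ 568.42225401 -146.03655697   84.90546368] [-12.03946311  -5.43859682   8.28417746] 77.60000000000001
```

Firmly snug at about 13 N with almost no movement. Now I'll repeat the press.

Emit:
jog_arm([
  [0,0,0,-6,0,0,34],
  [0,0,0,-14,0,0,34],
  [0,0,0,0,0,-40,0],
  [0,0,0,0,0,-40,0],
  [0,0,0,32,-1.5,0,0],
  [0,0,0,33,-1.5,0,0],
  [0,0,0,32,-1.6,0,0],
  [0,0,0,0,0,10,0],
  [0,0,0,0,0,4,0],
  [0,0,0,0,0,1,0],
])

```text
t: 17.88
eef_pos: [644.0, -127.3, 149.5]
tcp_rot: [-3.141, 0.001, 0.187]
ft_force: [0.3, -0.2, 0.2]
opening: 0.009
grip_force: 0.0
```

Emit:
jog_arm([
  [0,0,0,0,0,1,0],
  [0,0,0,0,0,0.5,0],
])

```text
t: 18.12
eef_pos: [644.8, -127.1, 148.7]
tcp_rot: [3.141, -0.0, 0.187]
ft_force: [-0.5, 0.3, -0.1]
opening: 0.003
grip_force: 0.0
```

Emit:
jog_arm([
  [0,0,0,0,0,0.5,0],
  [0,0,0,0,0,0.4,0],
  [0,0,0,0,0,0.3,0],
])

```text
t: 18.5
eef_pos: [645.0, -126.9, 147.2]
tcp_rot: [3.142, 0.0, 0.188]
ft_force: [-0.6, -0.9, 0.1]
opening: 0.005
grip_force: 0.0
```

Emit:
jog_arm([
  [0,0,0,0,0,0.3,0],
])

```text
t: 18.62
eef_pos: [645.0, -126.9, 147.1]
tcp_rot: [3.141, -0.0, 0.188]
ft_force: [-2.3, -0.1, 3.8]
opening: 0.005
grip_force: 2.0
```

Emit:
jog_arm([
  [0,0,0,0,0,0.3,0],
])

```text
t: 18.75
eef_pos: [645.0, -126.9, 147.1]
tcp_rot: [3.141, -0.0, 0.188]
ft_force: [-1.9, -0.1, 7.9]
opening: 0.005
grip_force: 3.5
```

Emit:
jog_arm([
  [0,0,0,0,0,0.4,0],
  [0,0,0,0,0,0,0],
])

```text
t: 19.0
eef_pos: [645.0, -126.9, 147.0]
tcp_rot: [3.141, -0.0, 0.188]
ft_force: [-2.2, 1.9, 8.5]
opening: 0.006
grip_force: 4.2
```

Emit:
jog_arm([
  [0,0,0,0,0,0.1,0],
  [0,0,0,0,0,0,0],
  [0,0,0,0,0,0,0],
  [0,0,0,0,0,0,0],
  [0,0,0,0,0,0,0],
  [0,0,0,0,0,0,0],
])

```text
t: 19.75
eef_pos: [645.0, -126.9, 147.0]
tcp_rot: [3.141, -0.0, 0.188]
ft_force: [-3.6, 1.7, 8.9]
opening: 0.001
grip_force: 4.6
```

A little more force, so that the full half second is clearly at 10 N or above, then lift away.

Emit:
jog_arm([
  [0,0,0,0,0,0.2,0],
  [0,0,0,0,0,0.1,0],
  [0,0,0,0,0,0,0],
  [0,0,0,0,0,0,0],
  [0,0,0,0,0,0,0],
  [0,0,0,0,0,0,0],
  [0,0,0,0,0,0,0],
  [0,0,0,0,0,0,0],
])

```text
t: 20.75
eef_pos: [644.9, -126.9, 147.0]
tcp_rot: [3.141, -0.0, 0.188]
ft_force: [-4.1, 1.2, 11.3]
opening: 0.007
grip_force: 5.7
```

Emit:
jog_arm([
  [0,0,0,0,0,-5,0],
  [0,0,0,0,0,-20,0],
  [0,0,0,0,0,-40,0],
  [0,0,0,-40,0,-20,0],
  [0,0,0,-55,20,0,0],
  [0,0,0,-55,30,0,0],
  [0,0,0,-40,50,0,0],
  [0,0,0,0,50,0,0],
  [0,0,0,0,0,0,0],
])

```text
t: 21.88
eef_pos: [487.0, -311.4, 230.8]
tcp_rot: [3.14, -0.001, 0.184]
ft_force: [0.6, -1.1, 0.0]
opening: 0.003
grip_force: 0.0
```

```bash
python3 - <<'E'
from fit import *
c=env.read_camera("top");fit("top",c);s=env.state();print(s["t"],s["eef_pos"],s["ft_force"])
d=env.read_camera("scene")
e=cv2.resize(d["color"][130:215,170:320],(530,300),interpolation=2)
f=cv2.resize(c["color"][60:240,260:400],(233,300),interpolation=2)
cv2.imwrite("pics/g.png",cv2.cvtColor(np.hstack([f,e]),cv2.COLOR_RGB2BGR))
E
```

```text
top supply 5551 plane [ 4.0000e-03 -5.0000e-03  6.8482e+01] centre [ 730.1 -171.2] size [203.3 146.8] ang 7.8
  box [[619.0, -112.0], [639.0, -258.0], [841.0, -230.0], [821.0, -85.0]] centroid [ 729.1 -171.3]
top wedge 543 plane [-0.168 -0.03  16.409] centre [ 610.7 -137.5] size [65.2 58.6] ang 10.8
  box [[573.0, -115.0], [584.0, -172.0], [648.0, -160.0], [637.0, -103.0]] centroid [ 604.8 -136.3]
21.925 [ 486.87085032 -309.54906827  230.56874461] [ 0.0740232   0.52282866 -0.2260929 ]
```

View pics/g.png

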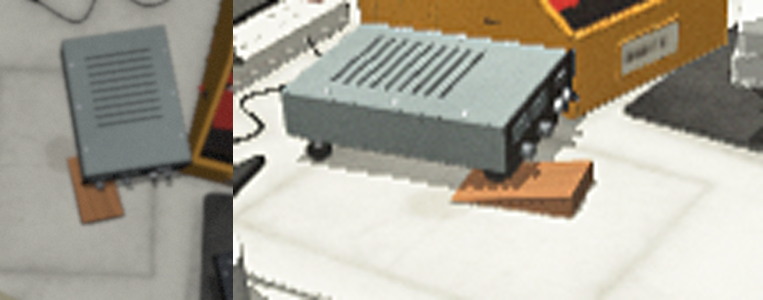

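The supply is level and still in its place, the wedge is under the foot (right pane, about (525,185)), and the arm is clear.

```bash
python3 -c "
from cell import env
print(env.job_done())"
```

```text
the job is handed in; nothing more can be done
None
```

I pushed the wedge snug under the short foot (about 13 N at the last push), and the corner held roughly 9–11 N for over half a second without dipping; the supply is in place and within about 1 mm of level at that corner. The job is handed in, with no verdict shown.

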